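# Inspect the tall shot glass from the teak box

## Task

Swing the lid of the teak box fully open and lift out the one tall glass. In the air, well clear of everything, tilt it to 40 degrees from upright and hold it so for two seconds to look for chips, never tipping it much past that, then bring it level and set it down, not dropped, standing wholly on the round cork coaster. Finally shut the lid, leaving the two short glasses standing in the box and everything else on the sideboard where it was.

Things in the scene. Friction and masses are not known exactly. Their poses are not given: they have to be found in the camera images.
- teak_box: Dark teak box fixed to the sideboard, 130 (x) by 260 (y) by 118 mm high, walls and floor 8 mm thick, lid closed at the start. Origin: centre of its underside; own -x is the front (pull side, roughly towards the robot), +x the hinge side, z up. Inside, three glasses stand in a row along y, about 78 mm apart, near the middle in x.
- lid (a joint): Lid hinge angle in rad: 0 shut, growing as it opens up and away from the robot, stop at 1.85. A friction hinge: the lid stays at whatever angle it is left (about 4 N at the pull moves it). Its axis runs along the box's y through lid_hinge.
- lid_hinge (a point): Point on the lid's hinge axis, middle of the box's rear top edge, about 118 mm above the sideboard.
- lid_pull (a point): Centre of the lid's brass pull: a round bar of 16 mm diameter, 40 mm long along the hinge direction, standing 28 mm out in front of the lid's front edge, on a brass neck 16 mm wide in its middle; 158 mm from the hinge axis, 5 mm above the lid's underside (lid 10 mm thick). Its two flat ends can be pinched across its 40 mm length from above, at any lid angle, and it turns between the pads as the lid swings. It moves with the lid.
- tall_glass: The tall clear shot glass, 100 mm high, outside diameter 48 mm at the foot and 52 mm at the rim, wall 3.5 mm, about 0.16 kg. Origin: centre of its underside, own z up through its mouth. At the start it stands in any of the three places in the box, its rim about 10 mm below the box's rim.
- short_glass_a: One of two equal short clear shot glasses, 62 mm high, 48 to 52 mm diameter, standing in the box; stays there. Origin: centre of its underside, z up.
- short_glass_b: The other short glass, the same size; stays in the box.
- coaster: Round cork coaster fixed on the sideboard, 120 mm diameter, 8 mm thick. Origin: centre of its underside, so its top is 8 mm above it.
- rum_bottle: Closed amber rum bottle, 74 mm diameter, 270 mm high, standing; leave alone. Origin: centre of its underside.
- decanter: Round clear decanter with cork, 116 mm diameter, 200 mm high, standing; leave alone. Origin: centre of its underside.
- bottle_opener: Flat aluminium bottle opener, 145 by 34 by 8 mm, lying along its own x; leave alone. Origin: on its underside, near its middle.
- ice_scoop: Red plastic ice scoop, 200 by 70 by 40 mm, lying along its own x; leave alone. Origin: on its underside, near its middle.
- ice_bucket: Open steel ice bucket, 150 mm diameter, 140 mm high, standing; leave alone. Origin: centre of its underside.
Things that resemble listed ones, but are neither listed nor needed, are in the scene too. Several things have the shape of the coaster; the one meant has the colours described above.

How it is judged:
By the outcome, as a careful person would: the job done as asked, in the order asked, and still so for the second after the job is handed in, with the robot touching nothing.
It also fails if it takes over 72 s, if anything falls off the work surface, if the arm or the gripper's body presses on something with over 40 N, if the wrist force passes 120 N, or if a joint passes its speed limit or range.

## Robot

A 7-joint arm with a two-finger parallel gripper is mounted at the origin on the work surface. World frame = base frame: x ahead of the robot, y to its left, z up, the work surface at z = 0. Lengths are in m, angles in rad, forces in N, time in s.
With the tool pointing down it reaches from about 0.375 to 0.925 m from the base axis. Payload 3.1 kg.
Tool frame: the origin (TCP) lies between the finger pads; the fingertips stand 8 mm ahead of it and the grasp point (between the pads) lies 11 mm behind it; z points along the fingers, y is the line along which they close (so a half turn about z gives the same grasp; the last joint's range is limited). The gripper opens to 85 mm and grips with 20 to 120 N. Pads are 22 mm wide; open, the fingers measure 114 mm over their backs; the gripper's body (76 mm by 85 mm) begins 54 mm behind the grasp point. The pads swing forward as they close: fully open they stand 13 mm farther back than shut.
Start: joints at [-1.309, 0.383, 0.044, 1.598, -0.018, 1.161, -0.05], TCP at [0.229, 0.608, 0.239] pointing down, gripper open.
Joint ranges: [-2.61, 2.61], [-0.41, 2.15], [-1.48, 1.57], [0, 2.5], [-1.57, 4.71], [0.05, 1.97], [-2.85, 2.85]. Speed limits (rad/s): [2.79, 2.79, 3.14, 3.14, 3.14, 3.14, 3.14].

## Interface

Orientations are given as a unit quaternion [x, y, z, w].
In Python, from station import arm, imaging, sign_off gives the robot as it stands.
- The arm moves only by the tool apply_moves, never from a script. Its argument "rows" is a list of rows, each a list of 5 numbers: the shift along the world's x, y, z in mm, then the turn about the world's z in rad, then the finger opening in mm, from 0 to 85.4. In form: [[dx, dy, dz, spin, gripper], ...]. A call has 1 to 20 rows; each row is the pose to reach, as a shift and turn from the pose commanded when the call began; what a row does not reach only later rows make up. A row lasts 1/12 s, in which the tool goes at most 41.7 mm and 7.16 degrees, less where a joint would pass 70% of its speed; a pose out of reach is approached as far as the arm can. A call with a gripper value outside its range is refused whole. The fingers move at their own pace and stop on an object; "force" is the grip in N (left out, the last holds). Time passes only in rows, so rows that repeat a pose let the fingers close. It gives the time, the measured TCP pose, the force, the opening and the grip force at its end, in the units of the state.
- arm.observe(): the state, without advancing time (a new reading comes with each control period).
- imaging.capture(name): name is "scene" or "top"; returns a dict with "image" (480x640x3 uint8, red, green, blue), "fx", "fy", "cx", "cy" (pixels), "R" (3x3) and "t" (3): a world point X has camera coordinates R X + t. Camera axes: x right, y down, z forward; pixel columns grow to the right and rows downward; lengths in m; the calibration is good to about 2 mm. A picture is of the moment at which its call begins. There is no depth.
- sign_off(): hands the job in; it is judged then, once.
The state is a dict: "t": time; "joint_pos": joint angles; "dq": joint speeds; "effort": joint torques, N m; "ee_pos": TCP position; "tcp_rot": TCP orientation; "ft_force": force on the tool from outside, world axes, zero at the start; "moment": the same for the moment, N m; "width": finger opening in m; "finger_force": force on a finger pad.
Only numpy, scipy, OpenCV 4.12 (cv2) and the standard library are available. Lean on these libraries where they do the work, as an engineer would, in place of code of your own. Each camera call takes 0.05 s, during which the arm holds its last target. There are 200 camera calls.

## Working session

There is one attempt and no reset: what is moved stays moved. The work goes in short steps, Python scripts to look and compute and a tool call to move; the robot and the scene stay as the last step left them, time stands still between calls to the robot, and variables do not carry over. Pictures are saved under pics/ and viewed, at most 10 in all, crops included, and the job is handed in when it is done.

Besides the shell and the picture viewer there is one more tool, called after ">>>" by a JSON object that holds its "fn" and its "kwargs", one argument or row to a line. apply_moves: Moves the arm, as the interface text tells. Its arguments: {"type":"object","properties":{"rows":{"type":"array","items":{"type":"array","items":{"type":"number"}}},"force":{"type":"number"}},"required":["rows"]}

```bash
ls; mkdir -p pics; python3 - <<'E'
from station import arm, imaging
import cv2, numpy as np, pickle
print(arm.observe()); print([n for n in dir(arm) if n[0]!='_'])
d={}
for n in("scene","top"):
    c=imaging.capture(n); d[n]=c
    cv2.imwrite(f"pics/{n}0.png",c["image"][:,:,::-1])
    print(n,c["fx"],c["cx"],c["cy"],np.round(-c["R"].T@c["t"],3),np.round(c["R"],2).tolist())
pickle.dump(d,open("d0.pkl","wb"))
E
```

```text
pics
{'t': 0.0, 'joint_pos': array([-1.3087987 ,  0.38389645,  0.04381487,  1.59961665, -0.01787905,
        1.1612052 , -0.04992006]), 'dq': array([ 0.000775  ,  0.00052227, -0.00058052, -0.0016499 ,  0.0002578 ,
       -0.00014947,  0.00024192]), 'effort': array([ 6.80954217e-04, -4.33453596e+01,  1.02524612e+00, -2.49516571e+01,
        1.07530126e-02,  1.12329805e-02, -7.64758880e-06]), 'ee_pos': array([0.22852196, 0.60749105, 0.23782739]), 'tcp_rot': array([ 1.78888002e-01,  9.83868495e-01, -1.35683946e-03, -1.64572403e-04]), 'ft_force': array([-0.38991815, -0.57869584,  0.13870646]), 'moment': array([-0.02137301, -0.00502428,  0.04699804]), 'finger_force': 0.0, 'width': 0.08562755213238932}
['IKError', 'observe']
scene 514.5225002571004 324.54727974893126 246.45411916767833 [ 1.111 -0.379  1.237] [[0.63, 0.78, 0.01], [0.67, -0.54, -0.52], [-0.4, 0.33, -0.86]]
top 489.444076094873 314.7467963273542 249.37440307948737 [0.34  0.078 1.423] [[0.0, -1.0, 0.01], [-0.99, -0.0, -0.15], [0.15, -0.01, -0.99]]
```

View pics/scene0.png

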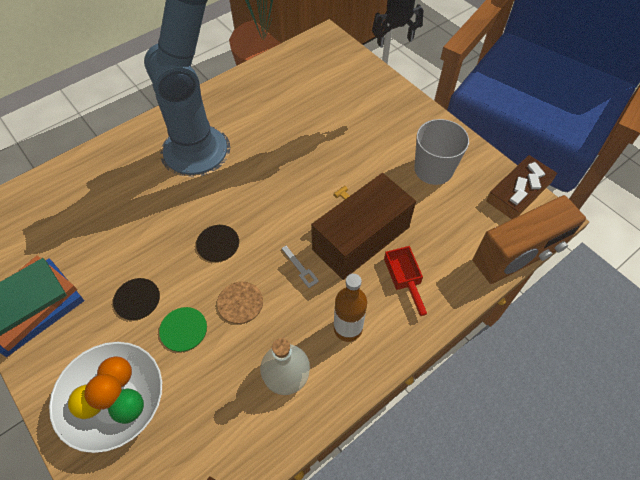

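View pics/top0.png

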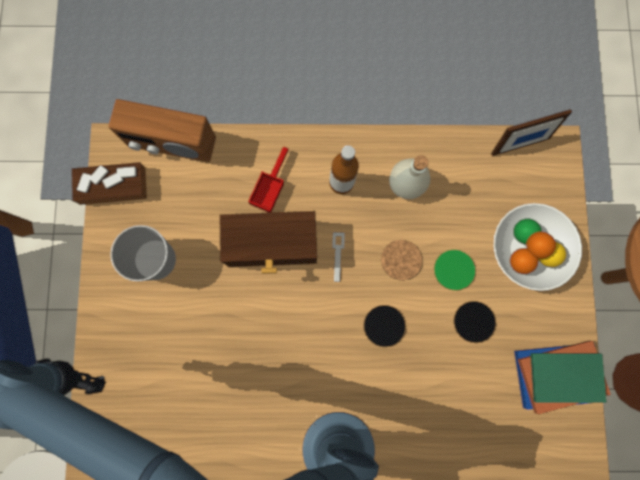

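```bash
cat > h.py <<'E'
import numpy as np, cv2, pickle
def ray(c,u,v):
    d=c["R"].T@np.array([(u-c["cx"])/c["fx"],(v-c["cy"])/c["fy"],1]); return -c["R"].T@c["t"],d
def at(c,u,v,z):
    o,d=ray(c,u,v); return o+d*(z-o[2])/d[2]
def proj(c,X):
    p=c["R"]@np.asarray(X)+c["t"]; return np.array([c["fx"]*p[0]/p[2]+c["cx"],c["fy"]*p[1]/p[2]+c["cy"]])
def tri(c1,p1,c2,p2):
    (a,d),(b,e)=ray(c1,*p1),ray(c2,*p2); s=np.linalg.lstsq(np.c_[d,-e],b-a,rcond=None)[0]
    P,Q=a+d*s[0],b+e*s[1]; return (P+Q)/2,np.linalg.norm(P-Q)
def cen(m,box):
    x0,y0,x1,y1=box; s=np.zeros_like(m); s[y0:y1,x0:x1]=m[y0:y1,x0:x1]
    n,l,st,ce=cv2.connectedComponentsWithStats(s.astype(np.uint8)); k=1+np.argmax(st[1:,4]); return ce[k],st[k],l==k
E
python3 - <<'E'
from h import *
d=pickle.load(open("d0.pkl","rb")); T,S=d["top"],d["scene"]
hs={k:cv2.cvtColor(d[k]["image"],cv2.COLOR_RGB2HSV).astype(int) for k in d}
def br(k): h=hs[k]; return (h[...,0]>14)&(h[...,0]<30)&(h[...,1]>170)&(h[...,2]>130)
a=cen(br("top"),(250,250,290,280)); b=cen(br("scene"),(325,175,360,205))
print("pull",a[0],a[1],b[0],b[1],tri(T,a[0],S,b[0]), at(T,*a[0],.123))
# box dark mask in top
h=hs["top"]; m=(h[...,2]<85)&(h[...,1]>80); c=cen(m,(205,200,330,275)); print("box",c[0],c[1])
cn,_=cv2.findContours(c[2].astype(np.uint8),0,2); r=cv2.approxPolyDP(max(cn,key=len),5,True)[:,0]; print(r.tolist())
for p in r: print(p,np.round(at(T,*p,.128),3))
# coaster: fit ellipse on cork color
for k,bx,seed in(("top",(375,235,430,285),(402,260)),("scene",(205,270,275,335),(240,302))):
    g=cv2.cvtColor(d[k]["image"],cv2.COLOR_RGB2LAB).astype(int); print(k,g[seed[1]-3:seed[1]+3,seed[0]-3:seed[0]+3].mean((0,1)), g[bx[1]+3,bx[0]+3])
for p in[(380.5,260),(423.5,260),(402,239.5),(402,280.5)]: print("coaster top edge",np.round(at(T,*p,.008),3))
for n,p,z in[("bottle",(342,187),0),("opener",(338,257),.004),("scoop",(267,190),0.02),("dec",(407,185),.05),("bucket",(140,253),.14)]: print(n,np.round(at(T,*p,z),3))
im=d["top"]["image"][195:295,200:440,::-1]; cv2.imwrite("pics/cropT.png",cv2.resize(im,None,fx=3.3,fy=3.3,interpolation=cv2.INTER_CUBIC))
E
```

```text
pull [266. 261.] [266 261   1   1   1] [342.23 192.23] [335 186  15  13 100] (array([0.50348062, 0.18820319, 0.14130354]), np.float64(0.01303814335722041)) [0.50936112 0.19544736 0.123     ]
box [270.89785832 242.44453597] [ 221  219   96   48 3642]
[[314, 221], [239, 227], [232, 222], [222, 227], [221, 252], [260, 252], [222, 261], [263, 265], [263, 257], [273, 255], [273, 264], [315, 263]]
[314 221] [0.618 0.067 0.128]
[239 227] [0.601 0.269 0.128]
[232 222] [0.615 0.288 0.128]
[222 227] [0.601 0.315 0.128]
[221 252] [0.533 0.315 0.128]
[260 252] [0.533 0.211 0.128]
[222 261] [0.509 0.312 0.128]
[263 265] [0.498 0.203 0.128]
[263 257] [0.519 0.203 0.128]
[273 255] [0.525 0.177 0.128]
[273 264] [0.501 0.176 0.128]
[315 263] [0.504 0.064 0.128]
top [135.22222222 139.72222222 156.        ] [171 136 161]
scene [127.02777778 139.38888889 156.77777778] [162 137 162]
coaster top edge [ 0.528 -0.128  0.008]
coaster top edge [ 0.528 -0.254  0.008]
coaster top edge [ 0.589 -0.192  0.008]
coaster top edge [ 0.468 -0.189  0.008]
bottle [ 0.75  -0.018  0.   ]
opener [ 0.537 -0.004  0.004]
scoop [0.734 0.205 0.02 ]
dec [ 0.742 -0.203  0.05 ]
bucket [0.528 0.527 0.14 ]
```

View pics/cropT.png

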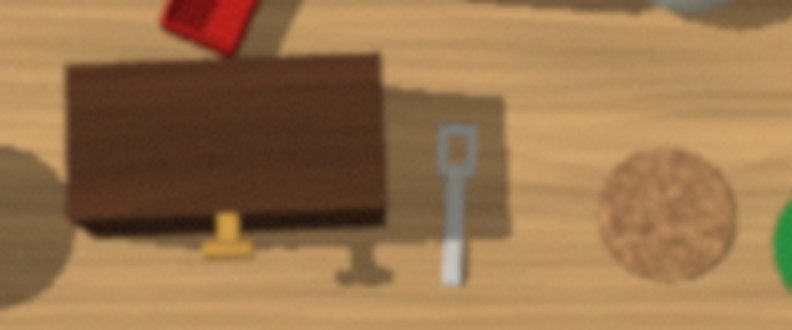

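```bash
python3 - <<'E'
from h import *
d=pickle.load(open("d0.pkl","rb")); T,S=d["top"],d["scene"]
f=lambda x,y:(200+(x+.5)/3.3-.5,195+(y+.5)/3.3-.5)
C=[at(T,*f(*p),.128) for p in[(66,66),(379,54),(384,209),(68,220)]]
C=np.array(C);print(np.round(C,4),C.mean(0)); print("edges",[np.linalg.norm(C[i]-C[i-1]).round(4) for i in range(4)])
print("yaw",[np.degrees(np.arctan2(*(C[a]-C[b])[[0,1]]*[-1,1])).round(2) for a,b in((0,1),(3,2))])
B=[at(T,*f(*p),.123) for p in[(204,250),(253,247),(228,249)]]; print("bar",np.round(B,4))
print("coaster",at(T,*f(667,214),.008))
# verify in scene: project
print("scene proj: pull",proj(S,B[2]),"lid corners",[proj(S,c).round(0).tolist() for c in C],"coaster",proj(S,at(T,*f(667,214),.008)))
E
```

```text
[[0.6347 0.322  0.128 ]
 [0.6455 0.0658 0.128 ]
 [0.517  0.0617 0.128 ]
 [0.5077 0.3166 0.128 ]] [0.57622224 0.19154887 0.128     ]
edges [np.float64(0.1272), np.float64(0.2564), np.float64(0.1285), np.float64(0.2551)]
yaw [np.float64(2.4), np.float64(2.1)]
bar [[0.484  0.2071 0.123 ]
 [0.4865 0.1676 0.123 ]
 [0.4849 0.1878 0.123 ]]
coaster [ 0.52937163 -0.19021688  0.008     ]
scene proj: pull [339.82030123 191.66118557] lid corners [[415.0, 200.0], [344.0, 255.0], [310.0, 223.0], [381.0, 172.0]] coaster [238.44388943 301.43728441]
```

>>> {"fn": "apply_moves", "kwargs": {
  "rows": [
    [0,0,40,0,85],
    [0,0,80,0,85],
    [0,0,120,0,85],
    [0,0,160,0,85],
    [0,0,200,0,85],
    [0,0,240,0,85],
    [0,0,280,0,85],
    [0,0,320,0,85],
    [0,0,360,0,85],
    [0,0,400,0,85],
    [0,0,440,0,85],
    [0,0,480,0,85],
    [0,0,520,0,85],
    [0,0,560,0,85],
    [0,0,600,0,85]
  ]
}}

```text
t: 1.35
ee_pos: [0.2174, 0.5795, 0.6747]
tcp_rot: [0.178, 0.984, 0.025, 0.004]
ft_force: [0.7, 0.2, -0.9]
width: 0.0848
finger_force: 0.0
```

>>> {"fn": "apply_moves", "kwargs": {
  "rows": [
    [0,0,0,0,85],
    [0,0,0,0,85],
    [0,0,0,0,85]
  ]
}}

```text
t: 1.6
ee_pos: [0.218, 0.5802, 0.6747]
tcp_rot: [0.179, 0.984, 0.025, 0.004]
ft_force: [-0.1, -0.2, 0.9]
width: 0.0849
finger_force: 0.0
```

```bash
python3 - <<'E'
from station import arm
o=arm.observe(); print(o['t'],o['joint_pos'].round(3),o['ee_pos'],o['tcp_rot'])
E
```

```text
1.6 [-1.479  0.304  0.325  0.833 -0.107  1.966 -0.003] [0.21796691 0.58020877 0.67473895] [0.17857123 0.98359303 0.02527005 0.00430123]
```

>>> {"fn": "apply_moves", "kwargs": {
  "rows": [
    [0,0,40,0,85],
    [0,0,80,0,85],
    [0,0,120,0,85],
    [0,0,160,0,85]
  ]
}}

```text
t: 1.93
ee_pos: [0.2113, 0.5602, 0.7115]
tcp_rot: [0.179, 0.982, 0.055, 0.01]
ft_force: [-1.0, -0.3, 0.6]
width: 0.0852
finger_force: 0.0
```

```bash
python3 - <<'E'
from station import arm
o=arm.observe(); print(o['t'],o['joint_pos'].round(3),o['ee_pos'],o['tcp_rot'])
E
```

```text
1.9333 [-1.53   0.249  0.377  0.828 -0.104  1.967 -0.004] [0.21129239 0.56021009 0.71150906] [0.17888078 0.9822584  0.05544162 0.00981501]
```

>>> {"fn": "apply_moves", "kwargs": {
  "rows": [
    [0,0,-40,0,85],
    [0,0,-80,0,85],
    [0,0,-120,0,85],
    [0,0,-160,0,85],
    [0,0,-160,0,85]
  ]
}}

```text
t: 2.35
ee_pos: [0.2086, 0.5531, 0.5285]
tcp_rot: [0.179, 0.983, 0.034, 0.007]
ft_force: [-0.4, -3.0, -10.6]
width: 0.0848
finger_force: 0.0
```

```bash
python3 - <<'E'
from station import arm
o=arm.observe(); print(o['t'],o['joint_pos'].round(3),o['ee_pos'],o['tcp_rot'])
E
```

```text
2.35 [-1.583  0.126  0.345  1.345 -0.038  1.608 -0.035] [0.20862298 0.55306589 0.52848875] [0.1790967  0.98320321 0.03442727 0.00711236]
```

>>> {"fn": "apply_moves", "kwargs": {
  "rows": [
    [0,0,0,0,85],
    [0,0,0,0,85],
    [0,0,0,0,85]
  ]
}}

```text
t: 2.6
ee_pos: [0.2122, 0.5639, 0.5566]
tcp_rot: [0.179, 0.982, 0.06, 0.01]
ft_force: [0.5, -0.3, 1.4]
width: 0.0847
finger_force: 0.0
```

```bash
python3 - <<'E'
from station import arm
o=arm.observe(); print(o['t'],o['joint_pos'].round(3),o['ee_pos'],o['tcp_rot'])
E
```

```text
2.6 [-1.582  0.123  0.345  1.294 -0.039  1.61  -0.035] [0.21218223 0.56386813 0.5566172 ] [0.17861244 0.98204817 0.05977016 0.01032023]
```

```bash
cat > s.py <<'E'
from station import arm
import numpy as np
from scipy.spatial.transform import Rotation as Ro
o=arm.observe(); M=Ro.from_quat(o['tcp_rot']).as_matrix(); z=M[:,2]; p=o['ee_pos']
az=np.degrees(np.arctan2(p[1],p[0])); td=np.degrees(np.arctan2(z[1],z[0]))
w=lambda a:(a+180)%360-180
print(f"t {o['t']:.2f} q",o['joint_pos'].round(2),"p",p.round(4),"tilt %.2f dirrel %.0f az %.0f closeaxis %.1f w %.4f"%(np.degrees(np.arccos(-z[2])),w(td-az),az,np.degrees(np.arctan2(M[1,1],M[0,1])),o['width']))
E
python3 s.py
```

```text
t 2.60 q [-1.58  0.12  0.35  1.29 -0.04  1.61 -0.03] p [0.2122 0.5639 0.5566] tilt 6.95 dirrel 1 az 69 closeaxis 69.4 w 0.0847
```

>>> {"fn": "apply_moves", "kwargs": {
  "rows": [
    [20,-30,0,0.12,85],
    [40,-60,0,0.24,85],
    [60,-90,0,0.36,85],
    [80,-120,0,0.48,85],
    [100,-150,0,0.6,85],
    [120,-180,0,0.72,85],
    [140,-210,0,0.84,85],
    [160,-240,0,0.96,85],
    [180,-270,0,1.08,85],
    [200,-300,0,1.2,85],
    [220,-330,0,1.32,85],
    [240,-360,0,1.44,85],
    [250,-390,0,1.56,85],
    [250,-400,0,1.68,85],
    [250,-400,0,1.8,85],
    [250,-400,0,1.8,85]
  ]
}}

```text
t: 3.93
ee_pos: [0.4648, 0.16, 0.5557]
tcp_rot: [-0.659, 0.751, 0.038, -0.029]
ft_force: [0.3, 1.4, -0.7]
width: 0.085
finger_force: 0.0
```

```bash
python3 s.py
```

```text
t 3.93 q [-1.18  0.    0.81  1.42 -0.05  1.81  2.63] p [0.4648 0.16   0.5557] tilt 5.49 dirrel 149 az 19 closeaxis 172.6 w 0.0850
```

>>> {"fn": "apply_moves", "kwargs": {
  "rows": [
    [0,0,40,0.1,85],
    [0,0,80,0.1,85],
    [0,0,120,0.1,85],
    [0,0,140,0.1,85],
    [0,0,140,0.1,85]
  ]
}}

```text
t: 4.35
ee_pos: [0.4611, 0.1625, 0.6589]
tcp_rot: [-0.696, 0.718, 0.026, -0.005]
ft_force: [0.9, -0.2, -0.5]
width: 0.0849
finger_force: 0.0
```

```bash
python3 s.py
```

```text
t 4.35 q [-0.86  0.03  0.5   1.17 -0.07  1.97  2.72] p [0.4611 0.1625 0.6589] tilt 3.01 dirrel 125 az 19 closeaxis 178.2 w 0.0849
```

>>> {"fn": "apply_moves", "kwargs": {
  "rows": [
    [0,0,30,0,85],
    [0,0,60,0,85],
    [0,0,60,0,85]
  ]
}}

```text
t: 4.6
ee_pos: [0.4589, 0.1637, 0.6791]
tcp_rot: [-0.695, 0.718, 0.018, 0.015]
ft_force: [-0.6, 0.6, 1.7]
width: 0.0851
finger_force: 0.0
```

```bash
python3 s.py
```

```text
t 4.60 q [-0.81  0.02  0.43  1.14 -0.06  1.97  2.7 ] p [0.4589 0.1637 0.6791] tilt 2.72 dirrel 75 az 20 closeaxis 178.1 w 0.0851
```

>>> {"fn": "apply_moves", "kwargs": {
  "rows": [
    [0,0,-10,-0.12,85],
    [0,0,-20,-0.24,85],
    [0,0,-30,-0.36,85],
    [0,0,-40,-0.48,85],
    [0,0,-50,-0.6,85],
    [0,0,-60,-0.72,85],
    [0,0,-70,-0.84,85],
    [0,0,-80,-0.96,85],
    [0,0,-80,-1.08,85],
    [0,0,-80,-1.2,85],
    [0,0,-80,-1.32,85],
    [0,0,-80,-1.44,85],
    [0,0,-80,-1.56,85],
    [0,0,-80,-1.68,85],
    [0,0,-80,-1.8,85],
    [0,0,-80,-1.92,85],
    [0,0,-80,-2.04,85],
    [0,0,-80,-2.16,85],
    [0,0,-80,-2.28,85],
    [0,0,-80,-2.4,85]
  ]
}}

```text
t: 6.27
ee_pos: [0.4592, 0.1643, 0.5954]
tcp_rot: [0.42, 0.907, 0.001, 0.024]
ft_force: [-0.2, 1.1, 0.4]
width: 0.0852
finger_force: 0.0
```

```bash
python3 s.py
```

```text
t 6.27 q [-0.78 -0.05  0.31  1.38  0.05  1.78  0.24] p [0.4592 0.1643 0.5954] tilt 2.73 dirrel -41 az 20 closeaxis 40.3 w 0.0852
```

>>> {"fn": "apply_moves", "kwargs": {
  "rows": [
    [0,0,0,-0.12,85],
    [0,0,0,-0.24,85],
    [0,0,0,-0.36,85],
    [0,0,0,-0.48,85],
    [0,0,0,-0.6,85],
    [0,0,0,-0.72,85],
    [0,0,0,-0.84,85],
    [0,0,0,-0.96,85],
    [0,0,0,-1.08,85],
    [0,0,0,-1.2,85],
    [0,0,0,-1.32,85],
    [0,0,0,-1.44,85],
    [0,0,0,-1.56,85],
    [0,0,0,-1.68,85],
    [0,0,0,-1.8,85],
    [0,0,0,-1.92,85],
    [0,0,20,-2.04,85],
    [0,0,40,-2.16,85],
    [0,0,60,-2.23,85],
    [0,0,60,-2.23,85]
  ]
}}

```text
t: 7.93
ee_pos: [0.4599, 0.1642, 0.6578]
tcp_rot: [1.0, 0.024, -0.013, 0.006]
ft_force: [-0.5, -0.3, 0.8]
width: 0.085
finger_force: 0.0
```

```bash
python3 s.py
```

```text
t 7.93 q [-0.76  0.04  0.35  1.17 -0.01  1.97 -1.94] p [0.4599 0.1642 0.6578] tilt 1.68 dirrel -174 az 20 closeaxis -87.3 w 0.0850
```

>>> {"fn": "apply_moves", "kwargs": {
  "rows": [
    [0,0,30,0,85],
    [0,0,60,0,85],
    [0,0,60,0,85]
  ]
}}

```text
t: 8.18
ee_pos: [0.4599, 0.1634, 0.6774]
tcp_rot: [1.0, 0.025, 0.006, -0.002]
ft_force: [1.0, 1.0, 1.0]
width: 0.0848
finger_force: 0.0
```

```bash
python3 s.py
```

```text
t 8.18 q [-1.09  0.01  0.69  1.15 -0.01  1.97 -1.93] p [0.4599 0.1634 0.6774] tilt 0.67 dirrel -2 az 20 closeaxis -87.2 w 0.0848
```

>>> {"fn": "apply_moves", "kwargs": {
  "rows": [
    [5,5,-40,0,62],
    [10,10,-80,0,62],
    [15,15,-120,0,62],
    [20,20,-160,0,62],
    [25,25,-200,0,62],
    [25,25,-240,0,62],
    [25,25,-280,0,62],
    [25,25,-320,0,62],
    [25,25,-360,0,62],
    [25,25,-400,0,62],
    [25,25,-440,0,62],
    [25,25,-480,0,62],
    [25,25,-510,0,62],
    [25,25,-535,0,62],
    [25,25,-555,0,62],
    [25,25,-566,0,62],
    [25,25,-566,0,62]
  ]
}}

```text
t: 9.6
ee_pos: [0.4837, 0.1893, 0.1066]
tcp_rot: [1.0, 0.026, 0.002, 0.001]
ft_force: [-0.1, -0.3, 0.5]
width: 0.062
finger_force: 0.0
```

```bash
python3 s.py
```

```text
t 9.60 q [-0.99  0.35  0.61  2.04 -0.27  0.82 -1.73] p [0.4837 0.1893 0.1066] tilt 0.21 dirrel -52 az 21 closeaxis -87.1 w 0.0620
```

>>> {"fn": "apply_moves", "kwargs": {
  "rows": [
    [0,0,0,0,45],
    [0,0,0,0,36],
    [0,0,0,0,30],
    [0,0,0,0,30],
    [0,0,0,0,30],
    [0,0,0,0,30]
  ],
  "force": 40
}}

```text
t: 10.1
ee_pos: [0.4862, 0.1894, 0.11]
tcp_rot: [1.0, 0.025, 0.004, -0.001]
ft_force: [-0.8, -1.2, 6.5]
width: 0.0389
finger_force: 41.5
```

```bash
python3 s.py
```

```text
t 10.10 q [-0.99  0.35  0.62  2.04 -0.27  0.82 -1.74] p [0.4862 0.1894 0.11  ] tilt 0.52 dirrel -8 az 21 closeaxis -87.1 w 0.0389
```

>>> {"fn": "apply_moves", "kwargs": {
  "rows": [
    [1,0,16,0,30],
    [4,0,31,0,30],
    [9,0,47,0,30],
    [14,1,61,0,30],
    [22,1,75,0,30],
    [30,1,88,0,30],
    [40,2,101,0,30],
    [52,2,112,0,30],
    [64,3,122,0,30],
    [77,3,131,0,30],
    [91,4,138,0,30],
    [105,4,144,0,30],
    [120,5,149,0,30],
    [136,5,152,0,30],
    [152,6,153,0,30],
    [168,7,153,0,30],
    [183,7,151,0,30],
    [199,8,148,0,30],
    [207,8,145,0,30],
    [209,8,144,0,30]
  ]
}}

```text
t: 11.77
ee_pos: [0.6951, 0.1984, 0.2537]
tcp_rot: [1.0, 0.025, 0.004, -0.001]
ft_force: [-1.2, 0.4, 6.0]
width: 0.039
finger_force: 40.6
```

```bash
python3 s.py; python3 - <<'E'
from station import imaging
import cv2,pickle
d={n:imaging.capture(n) for n in("top","scene")}; pickle.dump(d,open("d1.pkl","wb"))
a=cv2.resize(d["top"]["image"][170:300,190:350],None,fx=2.5,fy=2.5); b=cv2.resize(d["scene"]["image"][120:300,270:450],None,fx=2.2,fy=2.2)
import numpy as np
h=max(a.shape[0],b.shape[0]); p=lambda i:cv2.copyMakeBorder(i,0,h-i.shape[0],0,0,0)
cv2.imwrite("pics/open1.png",np.hstack([p(a),p(b)])[:,:,::-1])
E
```

```text
t 11.77 q [-0.76  0.57  0.64  1.41 -0.35  1.26 -1.62] p [0.6951 0.1984 0.2537] tilt 0.49 dirrel 2 az 16 closeaxis -87.1 w 0.0390
```

View pics/open1.png

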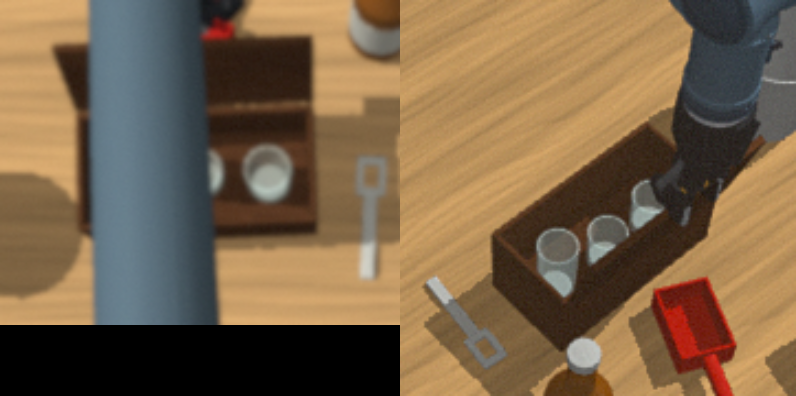

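>>> {"fn": "apply_moves", "kwargs": {
  "rows": [
    [0,0,0,0,50],
    [0,0,0,0,62],
    [0,0,0,0,62],
    [0,0,20,0,62],
    [-10,0,55,0,62],
    [-40,-10,80,0,62],
    [-80,-20,80,0,62]
  ]
}}

```text
t: 12.45
ee_pos: [0.6173, 0.1776, 0.3378]
tcp_rot: [1.0, 0.025, 0.009, -0.001]
ft_force: [1.0, 0.2, 2.3]
width: 0.0622
finger_force: 0.0
```

```bash
python3 s.py; python3 - <<'E'
from h import *
d=pickle.load(open("d1.pkl","rb")); T,S=d["top"],d["scene"]
print(tri(T,(297.2,236.8),S,(341.8,231.8)))
a=cv2.resize(T["image"][215:260,275:320],None,fx=8,fy=8,interpolation=2);b=cv2.resize(S["image"][215:265,320:370],None,fx=7.2,fy=7.2,interpolation=2)
cv2.imwrite("pics/gl.png",np.hstack([a,b])[:,:,::-1])
E
```

```text
t 12.45 q [-0.89  0.34  0.7   1.54 -0.22  1.33 -1.69] p [0.6173 0.1776 0.3378] tilt 1.00 dirrel -9 az 16 closeaxis -87.1 w 0.0622
(array([0.57899577, 0.11429595, 0.10789169]), np.float64(0.003530329554444094))
```

View pics/gl.png

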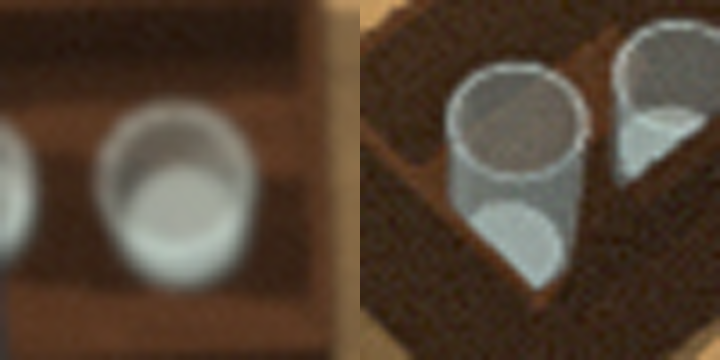

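>>> {"fn": "apply_moves", "kwargs": {
  "rows": [
    [-3,-5,0,0.12,66],
    [-6,-10,0,0.24,66],
    [-9,-15,0,0.36,66],
    [-12,-20,0,0.48,66],
    [-15,-25,0,0.6,66],
    [-18,-30,0,0.72,66],
    [-21,-35,0,0.84,66],
    [-24,-40,0,0.96,66],
    [-27,-45,0,1.08,66],
    [-30,-50,0,1.2,66],
    [-33,-55,-30,1.32,66],
    [-36,-60,-60,1.44,66],
    [-39,-64,-90,1.56,66],
    [-39,-64,-120,1.56,66],
    [-39,-64,-120,1.56,66],
    [-39,-64,-120,1.56,66]
  ]
}}

```text
t: 13.78
ee_pos: [0.5726, 0.113, 0.2103]
tcp_rot: [0.693, 0.721, -0.0, -0.003]
ft_force: [0.6, -0.1, 0.6]
width: 0.0661
finger_force: 0.0
```

```bash
python3 s.py
```

```text
t 13.78 q [-0.66  0.31  0.47  1.81 -0.16  1.07 -0.09] p [0.5726 0.113  0.2103] tilt 0.38 dirrel 130 az 11 closeaxis 2.2 w 0.0661
```

>>> {"fn": "apply_moves", "kwargs": {
  "rows": [
    [0,0,-20,0,66],
    [0,0,-20,0,66],
    [0,0,-20,0,66]
  ]
}}

```text
t: 14.03
ee_pos: [0.575, 0.1137, 0.1935]
tcp_rot: [0.693, 0.721, 0.002, -0.002]
ft_force: [0.3, 0.2, 0.8]
width: 0.0661
finger_force: 0.0
```

```bash
python3 s.py
```

```text
t 14.03 q [-0.65  0.33  0.47  1.82 -0.18  1.03 -0.08] p [0.575  0.1137 0.1935] tilt 0.34 dirrel 73 az 11 closeaxis 2.2 w 0.0661
```

>>> {"fn": "apply_moves", "kwargs": {
  "rows": [
    [2,0,-25,0,66],
    [3,0,-50,0,66],
    [3,0,-75,0,66],
    [3,0,-95,0,66],
    [3,0,-110,0,66],
    [3,0,-122,0,66],
    [3,0,-131,0,66],
    [3,0,-131,0,66],
    [3,0,-131,0,66]
  ]
}}

```text
t: 14.78
ee_pos: [0.5795, 0.1146, 0.075]
tcp_rot: [0.693, 0.72, 0.004, -0.006]
ft_force: [-24.7, -3.1, 64.5]
width: 0.0659
finger_force: 36.9
```

```bash
python3 s.py
```

```text
t 14.78 q [-0.59  0.5   0.41  1.88 -0.28  0.82  0.01] p [0.5795 0.1146 0.075 ] tilt 0.79 dirrel 94 az 11 closeaxis 2.2 w 0.0659
```

>>> {"fn": "apply_moves", "kwargs": {
  "rows": [
    [0,0,0,0,58],
    [0,0,0,0,54],
    [0,0,0,0,50],
    [0,0,0,0,45],
    [0,0,0,0,42],
    [0,0,0,0,42]
  ],
  "force": 45
}}

```text
t: 15.28
ee_pos: [0.5871, 0.1149, 0.0766]
tcp_rot: [0.694, 0.72, 0.011, 0.001]
ft_force: [-24.8, -2.3, 56.5]
width: 0.0519
finger_force: 72.9
```

```bash
python3 s.py; python3 -c "
from station import arm;import numpy as np
o=arm.observe();np.save('g.npy',o['tcp_rot']);print(o['tcp_rot'],o['finger_force'],o['ft_force'])"
```

```text
t 15.28 q [-0.59  0.5   0.41  1.87 -0.28  0.81  0.01] p [0.5871 0.1149 0.0766] tilt 1.29 dirrel 29 az 11 closeaxis 2.1 w 0.0519
[0.69378063 0.72009825 0.01121203 0.00111125] 72.94525306555443 [-24.83065576  -2.32549653  56.53650183]
```

```bash
python3 - <<'E'
from h import *
from station import imaging
d={n:imaging.capture(n) for n in("top","scene")}; pickle.dump(d,open("d2.pkl","wb"))
a=cv2.resize(d["top"]["image"][190:290,200:330],None,fx=3,fy=3,interpolation=2); b=cv2.resize(d["scene"]["image"][150:290,290:430],None,fx=2.8,fy=2.8,interpolation=2)
h=max(a.shape[0],b.shape[0]); p=lambda i:cv2.copyMakeBorder(i,0,h-i.shape[0],0,0,0)
cv2.imwrite("pics/grasp.png",np.hstack([p(a),p(b)])[:,:,::-1])
E
```

```text
(no output)
```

View pics/grasp.png

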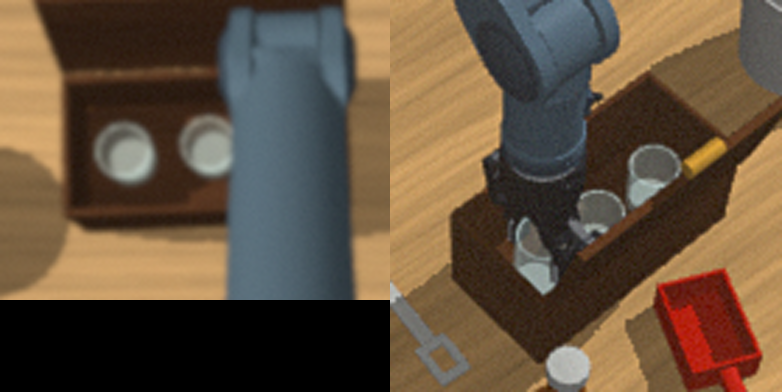

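>>> {"fn": "apply_moves", "kwargs": {
  "rows": [
    [0,0,4,0,42],
    [0,0,8,0,42],
    [0,0,14,0,42],
    [0,0,20,0,42],
    [0,0,25,0,42],
    [0,0,25,0,42]
  ],
  "force": 60
}}

```text
t: 15.88
ee_pos: [0.5778, 0.1136, 0.0867]
tcp_rot: [0.693, 0.721, 0.002, -0.002]
ft_force: [-0.1, -0.0, -2.2]
width: 0.0514
finger_force: 62.0
```

```bash
python3 s.py; python3 -c "
from station import arm;import numpy as np
o=arm.observe();print(o['tcp_rot'],o['finger_force'],o['ft_force'],o['moment'])"
```

```text
t 15.88 q [-0.61  0.48  0.42  1.88 -0.26  0.84 -0.01] p [0.5778 0.1136 0.0867] tilt 0.33 dirrel 77 az 11 closeaxis 2.2 w 0.0514
[ 0.69309993  0.72083584  0.0021168  -0.00192319] 62.00452243743712 [-0.10903474 -0.00280483 -2.19955155] [-0.01663894 -0.0083076  -0.0359422 ]
```

>>> {"fn": "apply_moves", "kwargs": {
  "rows": [
    [0,0,20,0,42],
    [0,0,45,0,42],
    [0,0,75,0,42],
    [0,0,110,0,42],
    [0,0,145,0,42],
    [0,0,180,0,42],
    [0,0,215,-0.08,42],
    [-5,-5,250,-0.16,42],
    [-10,-15,285,-0.24,42],
    [-20,-25,320,-0.32,42],
    [-30,-35,355,-0.4,42],
    [-40,-45,390,-0.48,42],
    [-50,-55,425,-0.56,42],
    [-60,-65,460,-0.64,42],
    [-70,-75,490,-0.7,42],
    [-80,-85,520,-0.7,42],
    [-90,-95,540,-0.7,42],
    [-100,-105,560,-0.7,42],
    [-110,-114,580,-0.7,42],
    [-110,-114,580,-0.7,42]
  ]
}}

```text
t: 17.55
ee_pos: [0.4667, -0.0039, 0.6703]
tcp_rot: [0.899, 0.437, 0.006, -0.001]
ft_force: [-1.0, -0.5, -1.1]
width: 0.0512
finger_force: 62.5
```

```bash
cat >> s.py <<'E'
import os
if os.path.exists('g.npy'):
    g=M@Ro.from_quat(np.load('g.npy')).as_matrix().T@[0,0,1]; print("glass tilt %.2f"%np.degrees(np.arccos(g[2])),"ff %.0f"%o['finger_force'])
E
python3 s.py
```

```text
t 17.55 q [-0.71 -0.05  0.6   1.21  0.02  1.96 -0.77] p [ 0.4667 -0.0039  0.6703] tilt 0.65 dirrel 32 az -0 closeaxis -38.1 w 0.0512
glass tilt 0.80 ff 63
```

>>> {"fn": "apply_moves", "kwargs": {
  "rows": [
    [0,0,40,0,42],
    [0,0,80,0,42],
    [0,0,120,0,42],
    [0,0,160,0,42],
    [0,0,200,0,42],
    [0,0,240,0,42],
    [0,0,240,0,42],
    [0,0,240,0,42]
  ]
}}

```text
t: 18.22
ee_pos: [0.4702, 0.0001, 0.6969]
tcp_rot: [0.898, 0.439, 0.026, 0.008]
ft_force: [-0.4, 0.7, -2.1]
width: 0.0516
finger_force: 62.6
```

```bash
python3 s.py
```

```text
t 18.22 q [ 0.1  -0.   -0.18  1.12 -0.01  1.97 -0.75] p [4.702e-01 1.000e-04 6.969e-01] tilt 3.16 dirrel 10 az 0 closeaxis -38.0 w 0.0516
glass tilt 1.90 ff 63
```

>>> {"fn": "apply_moves", "kwargs": {
  "rows": [
    [0,0,40,0,42],
    [0,0,80,0,42]
  ]
}}

```text
t: 18.38
ee_pos: [0.4705, 0.0007, 0.7203]
tcp_rot: [0.897, 0.439, 0.049, 0.017]
ft_force: [-0.2, -0.0, -0.2]
width: 0.0516
finger_force: 62.6
```

>>> {"fn": "apply_moves", "kwargs": {
  "rows": [
    [0,0,40,0,42],
    [0,0,80,0,42]
  ]
}}

```text
t: 18.55
ee_pos: [0.4706, 0.0012, 0.7438]
tcp_rot: [0.896, 0.438, 0.072, 0.026]
ft_force: [0.4, 0.3, -2.2]
width: 0.0518
finger_force: 62.7
```

```bash
python3 s.py
```

```text
t 18.55 q [ 0.26 -0.01 -0.34  1.03 -0.01  1.97 -0.74] p [0.4706 0.0012 0.7438] tilt 8.74 dirrel 6 az 0 closeaxis -38.2 w 0.0518
glass tilt 7.46 ff 63
```

>>> {"fn": "apply_moves", "kwargs": {
  "rows": [
    [40,0,0,0,42],
    [80,0,0,0,42]
  ]
}}

```text
t: 18.72
ee_pos: [0.5379, 0.0003, 0.7421]
tcp_rot: [0.895, 0.439, 0.076, 0.024]
ft_force: [1.8, -3.2, -3.9]
width: 0.0515
finger_force: 62.4
```

>>> {"fn": "apply_moves", "kwargs": {
  "rows": [
    [40,0,0,0,42],
    [80,0,0,0,42]
  ]
}}

```text
t: 18.88
ee_pos: [0.5995, -0.0028, 0.7339]
tcp_rot: [0.896, 0.437, 0.076, 0.024]
ft_force: [0.6, -2.8, -2.1]
width: 0.0515
finger_force: 62.4
```

```bash
python3 s.py
```

```text
t 18.88 q [-0.22  0.24  0.25  0.78 -0.09  1.97 -0.69] p [ 0.5995 -0.0028  0.7339] tilt 9.20 dirrel 8 az -0 closeaxis -38.4 w 0.0515
glass tilt 7.92 ff 62
```

>>> {"fn": "apply_moves", "kwargs": {
  "rows": [
    [-30,0,25,0,42],
    [-60,0,55,0,42]
  ]
}}

```text
t: 19.05
ee_pos: [0.5507, 0.0057, 0.7429]
tcp_rot: [0.895, 0.439, 0.075, 0.027]
ft_force: [-2.4, 3.2, 1.1]
width: 0.0509
finger_force: 63.4
```

>>> {"fn": "apply_moves", "kwargs": {
  "rows": [
    [-20,0,35,0,42],
    [-40,0,70,0,42]
  ]
}}

```text
t: 19.22
ee_pos: [0.5061, -0.0011, 0.7831]
tcp_rot: [0.893, 0.435, 0.11, 0.039]
ft_force: [-1.8, -0.1, -0.3]
width: 0.0511
finger_force: 63.5
```

```bash
python3 s.py
```

```text
t 19.22 q [-0.72  0.03  0.69  0.92 -0.04  1.97 -0.72] p [ 0.5061 -0.0011  0.7831] tilt 13.37 dirrel 7 az -0 closeaxis -38.8 w 0.0511
glass tilt 12.08 ff 63
```

>>> {"fn": "apply_moves", "kwargs": {
  "rows": [
    [0,0,40,0,42],
    [0,0,80,0,42]
  ]
}}

```text
t: 19.38
ee_pos: [0.5053, -0.001, 0.8071]
tcp_rot: [0.89, 0.434, 0.133, 0.047]
ft_force: [0.7, -0.4, -2.4]
width: 0.0508
finger_force: 63.5
```

>>> {"fn": "apply_moves", "kwargs": {
  "rows": [
    [0,0,40,0,42],
    [0,0,80,0,42]
  ]
}}

```text
t: 19.55
ee_pos: [0.5059, 0.0005, 0.8285]
tcp_rot: [0.887, 0.433, 0.153, 0.056]
ft_force: [-0.1, -0.7, -1.9]
width: 0.051
finger_force: 63.6
```

```bash
python3 s.py
```

```text
t 19.55 q [-0.85  0.03  0.83  0.83 -0.05  1.97 -0.71] p [5.059e-01 5.000e-04 8.285e-01] tilt 18.80 dirrel 6 az 0 closeaxis -39.6 w 0.0510
glass tilt 17.51 ff 64
```

>>> {"fn": "apply_moves", "kwargs": {
  "rows": [
    [0,0,40,0,42],
    [0,0,80,0,42]
  ]
}}

```text
t: 19.72
ee_pos: [0.5055, 0.0012, 0.8507]
tcp_rot: [0.883, 0.43, 0.174, 0.066]
ft_force: [-0.6, -0.9, -2.1]
width: 0.0509
finger_force: 63.6
```

```bash
python3 s.py
```

```text
t 19.72 q [-0.87  0.03  0.86  0.78 -0.06  1.97 -0.71] p [0.5055 0.0012 0.8507] tilt 21.43 dirrel 5 az 0 closeaxis -40.1 w 0.0509
glass tilt 20.15 ff 64
```

>>> {"fn": "apply_moves", "kwargs": {
  "rows": [
    [0,0,40,0,42],
    [0,0,80,0,42]
  ]
}}

```text
t: 19.88
ee_pos: [0.5045, 0.0017, 0.8727]
tcp_rot: [0.879, 0.428, 0.195, 0.075]
ft_force: [-0.4, -1.0, -1.9]
width: 0.0509
finger_force: 63.6
```

>>> {"fn": "apply_moves", "kwargs": {
  "rows": [
    [-10,0,40,0,42],
    [-20,0,80,0,42]
  ]
}}

```text
t: 20.05
ee_pos: [0.4893, 0.0035, 0.8942]
tcp_rot: [0.874, 0.427, 0.215, 0.083]
ft_force: [1.0, -0.5, -2.1]
width: 0.0511
finger_force: 63.6
```

>>> {"fn": "apply_moves", "kwargs": {
  "rows": [
    [-10,0,40,0,42],
    [-20,0,80,0,42]
  ]
}}

```text
t: 20.22
ee_pos: [0.4748, 0.0025, 0.9146]
tcp_rot: [0.87, 0.424, 0.235, 0.09]
ft_force: [-0.8, -1.7, -0.9]
width: 0.0509
finger_force: 63.6
```

```bash
python3 s.py
```

```text
t 20.22 q [-0.43 -0.    0.34  0.67  0.    1.97 -0.75] p [0.4748 0.0025 0.9146] tilt 29.15 dirrel 5 az 0 closeaxis -41.9 w 0.0509
glass tilt 27.86 ff 64
```

>>> {"fn": "apply_moves", "kwargs": {
  "rows": [
    [-10,0,40,0,42],
    [-20,0,80,0,42]
  ]
}}

```text
t: 20.38
ee_pos: [0.46, 0.0018, 0.9346]
tcp_rot: [0.865, 0.421, 0.254, 0.098]
ft_force: [-0.7, -0.5, -1.5]
width: 0.0511
finger_force: 63.7
```

>>> {"fn": "apply_moves", "kwargs": {
  "rows": [
    [-10,0,40,0,42],
    [-20,0,80,0,42]
  ]
}}

```text
t: 20.55
ee_pos: [0.4445, 0.0014, 0.9548]
tcp_rot: [0.86, 0.418, 0.274, 0.105]
ft_force: [-1.2, -0.8, -1.6]
width: 0.051
finger_force: 63.7
```

```bash
python3 s.py
```

```text
t 20.55 q [ 0.19 -0.01 -0.28  0.59 -0.    1.97 -0.76] p [0.4445 0.0014 0.9548] tilt 34.14 dirrel 5 az 0 closeaxis -43.5 w 0.0510
glass tilt 32.85 ff 64
```

>>> {"fn": "apply_moves", "kwargs": {
  "rows": [
    [-10,0,40,0,42],
    [-20,0,80,0,42]
  ]
}}

```text
t: 20.72
ee_pos: [0.4286, 0.0016, 0.9747]
tcp_rot: [0.854, 0.415, 0.294, 0.113]
ft_force: [-0.6, 0.1, -1.7]
width: 0.051
finger_force: 63.7
```

>>> {"fn": "apply_moves", "kwargs": {
  "rows": [
    [-10,0,40,0,42],
    [-20,0,80,0,42]
  ]
}}

```text
t: 20.88
ee_pos: [0.4133, 0.0021, 0.9941]
tcp_rot: [0.847, 0.412, 0.313, 0.121]
ft_force: [-0.0, 0.6, -0.8]
width: 0.0511
finger_force: 63.7
```

```bash
python3 s.py; python3 - <<'E'
from h import *
from station import imaging,arm
p=arm.observe()['ee_pos']
im=[]
for n in("top","scene"):
    c=imaging.capture(n); u,v=proj(c,p).astype(int); print(n,u,v)
    u=min(max(u,65),575);v=min(max(v,65),415)
    im.append(cv2.resize(c["image"][v-65:v+65,u-65:u+65],(390,390),interpolation=2))
cv2.imwrite("pics/tilt.png",np.hstack(im)[:,:,::-1])
E
```

```text
t 20.88 q [ 0.72 -0.03 -0.74  0.51 -0.06  1.97 -0.73] p [0.4133 0.0021 0.9941] tilt 39.17 dirrel 4 az 0 closeaxis -45.4 w 0.0511
glass tilt 37.88 ff 64
top 394 241
scene 203 -213
```

View pics/tilt.png

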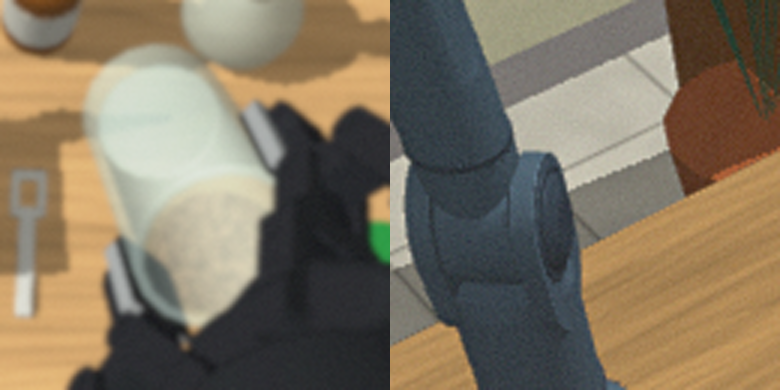

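```bash
python3 - <<'E'
from h import *
from station import imaging,arm
from scipy.spatial.transform import Rotation as Ro
from scipy.optimize import least_squares
o=arm.observe(); M=Ro.from_quat(o['tcp_rot']).as_matrix(); p=o['ee_pos']; c=imaging.capture("top")
G=M@Ro.from_quat(np.load('g.npy')).as_matrix().T@[0,0,1]; Z=-M[:,2]
for a in(Z,G): print(a.round(3),proj(c,p+.031*a),proj(c,p-.069*a))
# slip angle about the closing axis from the seen rim/foot pixels
from math import degrees
for f in(-15,-10,-5,0,5,10,15):
    a=Ro.from_rotvec(np.radians(f)*M[:,1]).apply(Z); q=p-.011*M[:,2]
    r,b=proj(c,q+.02*a),proj(c,q-.08*a); print(f,(b-r).round(1),r.round(1),"tilt",degrees(np.arccos(a[2])))
E
```

```text
[-0.631 -0.049  0.775] [403.69243225 260.79701867] [382.62437914 208.80759412]
[-0.613 -0.049  0.789] [403.7890355  260.07825762] [382.47998138 210.20620253]
-15 [ -1.5 -35.8] [399.1 257.1] tilt 30.741063117503685
-10 [ -8.1 -41.5] [400.7 258.4] tilt 33.124947693299134
-5 [-14.6 -46.9] [402.2 259.7] tilt 35.99173048453541
0 [-21.1 -52. ] [403.7 260.8] tilt 39.23438621750844
5 [-27.4 -56.8] [405.1 261.8] tilt 42.76596477171167
10 [-33.7 -61.2] [406.5 262.8] tilt 46.51896406744297
15 [-39.8 -65.3] [407.9 263.6] tilt 50.44203056939531
```

```bash
python3 - <<'E'
from h import *
from station import imaging,arm
from scipy.spatial.transform import Rotation as Ro
o=arm.observe(); M=Ro.from_quat(o['tcp_rot']).as_matrix(); p=o['ee_pos']; c=imaging.capture("top")
ph=np.linspace(0,6.283,60); q=p-.011*M[:,2]
def circ(ctr,a,r):
    x=np.cross(a,[0,1,0]);x/=np.linalg.norm(x);y=np.cross(a,x)
    return np.array([proj(c,ctr+r*(np.cos(t)*x+np.sin(t)*y)) for t in ph])
ims=[]
for f in(-8,-4,0):
    a=Ro.from_rotvec(np.radians(f)*M[:,1]).apply(-M[:,2]); R,F=circ(q+.02*a,a,.026),circ(q-.08*a,a,.024)
    print(f,"foot top v %.1f left u %.1f | rim bottom v %.1f left u %.1f"%(F[:,1].min(),F[:,0].min(),R[:,1].max(),R[:,0].min()))
    im=cv2.resize(c["image"][180:295,345:435],None,fx=2.9,fy=2.9,interpolation=2).copy()
    for C in(R,F): cv2.polylines(im,[(((C-[345,180])+.5)*2.9).astype(np.int32)],True,(255,0,0),1)
    ims.append(im)
cv2.imwrite("pics/ov.png",np.hstack(ims)[:,:,::-1])
E
```

```text
-8 foot top v 192.2 left u 366.8 | rim bottom v 285.0 left u 369.9
-4 foot top v 189.1 left u 362.8 | rim bottom v 285.2 left u 371.2
0 foot top v 186.2 left u 358.9 | rim bottom v 285.3 left u 372.6
```

View pics/ov.png

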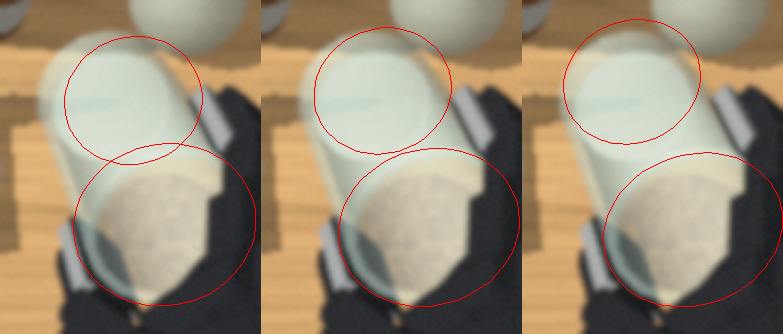

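```bash
python3 - <<'E'
from h import *
from station import imaging,arm
from scipy.spatial.transform import Rotation as Ro
from scipy.optimize import least_squares
o=arm.observe(); M=Ro.from_quat(o['tcp_rot']).as_matrix(); p=o['ee_pos']; c=imaging.capture("top")
ph=np.linspace(0,6.283,60); q=p-.011*M[:,2]
P=np.array([(38,100),(100,30),(178,65),(222,150),(62,170),(150,306)])/2.9-.5+[345,180]
def circ(ctr,a,r):
    x=np.cross(a,[0,1,0]);x/=np.linalg.norm(x);y=np.cross(a,x)
    return np.array([proj(c,ctr+r*(np.cos(t)*x+np.sin(t)*y)) for t in ph])
def ax(v): return Ro.from_rotvec(v[0]*M[:,1]+v[1]*M[:,0]).apply(-M[:,2])
def res(v):
    a=ax(v); k=q+v[2]*M[:,0]; H=cv2.convexHull(np.vstack([circ(k+(.02+v[3])*a,a,.026),circ(k+(v[3]-.08)*a,a,.024)]).astype(np.float32))
    return np.r_[[cv2.pointPolygonTest(H,tuple(map(float,x)),True) for x in P],v[:2]*8,v[2:]*60]
r=least_squares(res,np.zeros(4),diff_step=1e-2,x_scale=[.1,.1,.01,.01],method='trf')
v=r.x; print(np.degrees(v[:2]),v[2:]*1e3,r.fun.round(2),"tilt",np.degrees(np.arccos(ax(v)[2])))
im=cv2.resize(c["image"][180:295,345:435],None,fx=5,fy=5,interpolation=2).copy()
a=ax(v);k=q+v[2]*M[:,0]
for C in(circ(k+(.02+v[3])*a,a,.026),circ(k+(v[3]-.08)*a,a,.024)): cv2.polylines(im,[(((C-[345,180])+.5)*5).astype(np.int32)],True,(255,0,0),1)
cv2.imwrite("pics/ov2.png",im[:,:,::-1])
E
```

```text
[-2.57029767e+00  3.85975646e-19] [3.49541471 5.75809321] [-1.73  1.47  0.39  1.    1.64  0.82 -0.36  0.    0.21  0.35] tilt 37.269987018992985
```

>>> {"fn": "apply_moves", "kwargs": {
  "rows": [
    [-8,0,30,0,42],
    [-12,0,50,0,42]
  ]
}}

```text
t: 21.3
ee_pos: [0.4044, 0.0025, 1.0089]
tcp_rot: [0.842, 0.41, 0.328, 0.126]
ft_force: [-1.4, 0.1, -1.2]
width: 0.0507
finger_force: 63.7
```

```bash
python3 s.py
```

```text
t 21.30 q [ 0.81 -0.03 -0.81  0.48 -0.09  1.97 -0.73] p [0.4044 0.0025 1.0089] tilt 41.14 dirrel 5 az 0 closeaxis -46.1 w 0.0507
glass tilt 39.86 ff 64
```

>>> {"fn": "apply_moves", "kwargs": {
  "rows": [
    [0,0,0,0,42],
    [0,0,0,0,42],
    [0,0,0,0,42],
    [0,0,0,0,42],
    [0,0,0,0,42],
    [0,0,0,0,42],
    [0,0,0,0,42],
    [0,0,0,0,42],
    [0,0,0,0,42],
    [0,0,0,0,42],
    [0,0,0,0,42],
    [0,0,0,0,42],
    [0,0,0,0,42],
    [0,0,0,0,42]
  ]
}}

```text
t: 22.47
ee_pos: [0.4034, 0.0024, 1.0103]
tcp_rot: [0.842, 0.409, 0.329, 0.127]
ft_force: [0.2, 0.2, -2.7]
width: 0.0514
finger_force: 63.7
```

```bash
python3 s.py
```

```text
t 22.47 q [ 0.82 -0.03 -0.81  0.48 -0.08  1.97 -0.73] p [0.4034 0.0024 1.0103] tilt 41.33 dirrel 4 az 0 closeaxis -46.4 w 0.0514
glass tilt 40.04 ff 64
```

>>> {"fn": "apply_moves", "kwargs": {
  "rows": [
    [0,0,0,0,42],
    [0,0,0,0,42],
    [0,0,0,0,42],
    [0,0,0,0,42],
    [0,0,0,0,42],
    [0,0,0,0,42],
    [0,0,0,0,42],
    [0,0,0,0,42],
    [0,0,0,0,42],
    [0,0,0,0,42],
    [0,0,0,0,42],
    [0,0,0,0,42],
    [0,0,0,0,42],
    [0,0,0,0,42]
  ]
}}

```text
t: 23.63
ee_pos: [0.4034, 0.0024, 1.0102]
tcp_rot: [0.842, 0.409, 0.329, 0.127]
ft_force: [0.6, -0.7, -2.2]
width: 0.0512
finger_force: 63.7
```

```bash
python3 s.py
```

```text
t 23.63 q [ 0.82 -0.03 -0.81  0.48 -0.08  1.97 -0.73] p [0.4034 0.0024 1.0102] tilt 41.33 dirrel 4 az 0 closeaxis -46.3 w 0.0512
glass tilt 40.04 ff 64
```

>>> {"fn": "apply_moves", "kwargs": {
  "rows": [
    [0,0,-40,0,42],
    [0,0,-80,0,42],
    [0,0,-120,0,42],
    [0,0,-160,0,42],
    [0,0,-200,0,42],
    [0,0,-240,0,42],
    [0,0,-280,0,42],
    [0,0,-320,0,42],
    [0,0,-360,0,42],
    [0,0,-400,0,42],
    [0,0,-440,0,42],
    [0,0,-480,0,42],
    [0,0,-520,0,42],
    [0,0,-560,0,42],
    [0,0,-570,0,42]
  ]
}}

```text
t: 24.88
ee_pos: [0.4768, -0.01, 0.6942]
tcp_rot: [0.849, 0.401, 0.319, 0.128]
ft_force: [-1.4, -6.0, -2.4]
width: 0.0508
finger_force: 62.7
```

```bash
python3 s.py
```

```text
t 24.88 q [ 0.2  -0.41 -0.15  1.61 -0.13  1.24 -0.65] p [ 0.4768 -0.01    0.6942] tilt 40.15 dirrel 5 az -1 closeaxis -47.2 w 0.0508
glass tilt 38.87 ff 63
```

>>> {"fn": "apply_moves", "kwargs": {
  "rows": [
    [5,0,0,0.12,42],
    [10,0,0,0.24,42],
    [15,0,0,0.36,42],
    [20,0,0,0.48,42],
    [25,0,0,0.6,42],
    [30,0,0,0.72,42]
  ]
}}

```text
t: 25.38
ee_pos: [0.5068, -0.0061, 0.697]
tcp_rot: [0.646, 0.681, 0.345, -0.001]
ft_force: [0.7, -0.1, -0.9]
width: 0.0507
finger_force: 63.1
```

```bash
python3 s.py
```

```text
t 25.38 q [-0.11 -0.21  0.31  1.45 -0.52  1.49  0.2 ] p [ 0.5068 -0.0061  0.697 ] tilt 40.40 dirrel 47 az -1 closeaxis -4.7 w 0.0507
glass tilt 39.11 ff 63
```

>>> {"fn": "apply_moves", "kwargs": {
  "rows": [
    [0,0,-12,0.12,42],
    [0,0,-24,0.24,42],
    [0,0,-36,0.36,42],
    [0,0,-48,0.48,42],
    [0,0,-60,0.6,42],
    [0,0,-72,0.72,42],
    [0,0,-84,0.84,42],
    [0,0,-96,0.96,42],
    [0,0,-108,1.08,42],
    [0,0,-120,1.2,42]
  ]
}}

```text
t: 26.22
ee_pos: [0.5098, -0.0029, 0.5847]
tcp_rot: [0.245, 0.908, 0.296, -0.168]
ft_force: [0.1, 0.1, -2.2]
width: 0.0507
finger_force: 63.1
```

```bash
python3 s.py
```

```text
t 26.22 q [ 0.34  0.18 -0.08  1.3  -0.63  1.96  1.14] p [ 0.5098 -0.0029  0.5847] tilt 39.85 dirrel 105 az -0 closeaxis 52.3 w 0.0507
glass tilt 38.56 ff 63
```

>>> {"fn": "apply_moves", "kwargs": {
  "rows": [
    [0,0,-15,0.12,42],
    [0,0,-30,0.24,42],
    [0,0,-45,0.36,42],
    [0,0,-60,0.48,42],
    [0,0,-75,0.6,42],
    [0,0,-90,0.72,42],
    [0,0,-105,0.84,42],
    [0,0,-120,0.96,42],
    [0,0,-120,1.08,42],
    [0,0,-120,1.12,42],
    [0,0,-120,1.12,42]
  ]
}}

```text
t: 27.13
ee_pos: [0.4996, -0.0006, 0.4605]
tcp_rot: [-0.172, 0.941, 0.21, -0.203]
ft_force: [-0.1, 4.2, -6.1]
width: 0.0509
finger_force: 63.2
```

```bash
python3 s.py
```

```text
t 27.13 q [ 0.82  0.49 -1.06  1.33 -0.03  1.96  1.65] p [ 0.4996 -0.0006  0.4605] tilt 33.94 dirrel 145 az -0 closeaxis 105.6 w 0.0509
glass tilt 32.65 ff 63
```

>>> {"fn": "apply_moves", "kwargs": {
  "rows": [
    [-5,0,-20,0,42],
    [-10,0,-40,0.05,42],
    [-15,0,-60,0.15,42],
    [-20,0,-80,0.27,42],
    [-25,0,-90,0.39,42],
    [-30,0,-100,0.51,42],
    [-35,0,-110,0.6,42],
    [-40,0,-110,0.6,42]
  ]
}}

```text
t: 27.8
ee_pos: [0.4579, -0.0013, 0.3581]
tcp_rot: [-0.444, 0.847, 0.145, -0.252]
ft_force: [0.2, 0.4, -2.6]
width: 0.051
finger_force: 63.3
```

```bash
python3 s.py
```

```text
t 27.80 q [ 0.77  0.56 -1.16  1.52  0.25  1.93  2.09] p [ 0.4579 -0.0013  0.3581] tilt 33.77 dirrel 178 az -0 closeaxis 140.4 w 0.0510
glass tilt 32.48 ff 63
```

>>> {"fn": "apply_moves", "kwargs": {
  "rows": [
    [0,0,40,0,42],
    [0,0,80,0,42]
  ]
}}

```text
t: 27.97
ee_pos: [0.4608, -0.0022, 0.3813]
tcp_rot: [-0.439, 0.845, 0.145, -0.268]
ft_force: [1.8, 0.7, -3.1]
width: 0.0503
finger_force: 63.5
```

>>> {"fn": "apply_moves", "kwargs": {
  "rows": [
    [0,0,40,0,42],
    [0,0,80,0,42]
  ]
}}

```text
t: 28.13
ee_pos: [0.4601, -0.0007, 0.3718]
tcp_rot: [-0.436, 0.84, 0.142, -0.291]
ft_force: [-0.3, -0.5, -2.6]
width: 0.0508
finger_force: 63.5
```

```bash
python3 s.py
```

```text
t 28.13 q [ 0.25  0.38 -0.42  1.49  0.05  1.96  2.34] p [ 0.4601 -0.0007  0.3718] tilt 37.78 dirrel -178 az -0 closeaxis 138.2 w 0.0508
glass tilt 36.49 ff 63
```

>>> {"fn": "apply_moves", "kwargs": {
  "rows": [
    [0,0,40,0,42],
    [0,0,80,0,42],
    [0,0,120,0,42]
  ]
}}

```text
t: 28.38
ee_pos: [0.4557, -0.0009, 0.3813]
tcp_rot: [-0.436, 0.84, 0.137, -0.294]
ft_force: [0.6, -0.3, -3.7]
width: 0.051
finger_force: 63.5
```

>>> {"fn": "apply_moves", "kwargs": {
  "rows": [
    [0,0,40,0,42],
    [0,0,80,0,42],
    [0,0,120,0,42]
  ]
}}

```text
t: 28.63
ee_pos: [0.4405, -0.0034, 0.4085]
tcp_rot: [-0.439, 0.846, 0.126, -0.275]
ft_force: [-0.5, 0.1, -2.2]
width: 0.051
finger_force: 63.5
```

```bash
python3 s.py
```

```text
t 28.63 q [-0.46  0.27  0.48  1.55 -0.08  1.96  2.56] p [ 0.4405 -0.0034  0.4085] tilt 35.21 dirrel -177 az -0 closeaxis 139.2 w 0.0510
glass tilt 33.92 ff 63
```

>>> {"fn": "apply_moves", "kwargs": {
  "rows": [
    [0,0,40,0,42],
    [0,0,80,0,42]
  ]
}}

```text
t: 28.8
ee_pos: [0.4306, -0.0059, 0.4274]
tcp_rot: [-0.443, 0.851, 0.117, -0.258]
ft_force: [0.6, -0.9, -2.0]
width: 0.0507
finger_force: 63.4
```

>>> {"fn": "apply_moves", "kwargs": {
  "rows": [
    [0,0,40,0,42],
    [0,0,80,0,42]
  ]
}}

```text
t: 28.97
ee_pos: [0.4231, -0.0088, 0.4454]
tcp_rot: [-0.446, 0.855, 0.107, -0.241]
ft_force: [-0.2, 0.0, -1.6]
width: 0.0507
finger_force: 63.4
```

```bash
python3 s.py
```

```text
t 28.97 q [-0.71  0.18  0.74  1.57 -0.07  1.97  2.58] p [ 0.4231 -0.0088  0.4454] tilt 30.58 dirrel -175 az -1 closeaxis 140.8 w 0.0507
glass tilt 29.29 ff 63
```

>>> {"fn": "apply_moves", "kwargs": {
  "rows": [
    [10,0,40,0,42],
    [20,0,80,0,42]
  ]
}}

```text
t: 29.13
ee_pos: [0.4324, -0.0116, 0.4609]
tcp_rot: [-0.449, 0.86, 0.097, -0.224]
ft_force: [-0.0, 0.7, -1.8]
width: 0.051
finger_force: 63.4
```

>>> {"fn": "apply_moves", "kwargs": {
  "rows": [
    [10,0,40,0,42],
    [20,0,80,0,42]
  ]
}}

```text
t: 29.3
ee_pos: [0.442, -0.0145, 0.4767]
tcp_rot: [-0.452, 0.863, 0.086, -0.207]
ft_force: [0.2, 0.1, -2.3]
width: 0.051
finger_force: 63.4
```

>>> {"fn": "apply_moves", "kwargs": {
  "rows": [
    [10,0,40,0,42],
    [20,0,80,0,42]
  ]
}}

```text
t: 29.47
ee_pos: [0.4517, -0.0177, 0.4933]
tcp_rot: [-0.455, 0.867, 0.074, -0.19]
ft_force: [0.1, -0.2, -1.3]
width: 0.0508
finger_force: 63.4
```

```bash
python3 s.py
```

```text
t 29.47 q [-0.84  0.17  0.91  1.47 -0.06  1.97  2.62] p [ 0.4517 -0.0177  0.4933] tilt 23.54 dirrel -171 az -2 closeaxis 142.9 w 0.0508
glass tilt 22.25 ff 63
```

>>> {"fn": "apply_moves", "kwargs": {
  "rows": [
    [0,0,40,-0.08,42],
    [0,0,80,-0.16,42]
  ]
}}

```text
t: 29.63
ee_pos: [0.4475, -0.0165, 0.5083]
tcp_rot: [-0.393, 0.901, 0.079, -0.167]
ft_force: [0.8, -0.5, -1.5]
width: 0.0511
finger_force: 63.4
```

>>> {"fn": "apply_moves", "kwargs": {
  "rows": [
    [0,0,40,0,42],
    [0,0,80,0,42]
  ]
}}

```text
t: 29.8
ee_pos: [0.4438, -0.0212, 0.5268]
tcp_rot: [-0.393, 0.905, 0.072, -0.147]
ft_force: [0.9, -1.1, -0.8]
width: 0.0507
finger_force: 63.4
```

>>> {"fn": "apply_moves", "kwargs": {
  "rows": [
    [0,0,40,0,42],
    [0,0,80,0,42]
  ]
}}

```text
t: 29.97
ee_pos: [0.4432, -0.0188, 0.5451]
tcp_rot: [-0.395, 0.907, 0.063, -0.128]
ft_force: [-0.3, -0.1, -2.1]
width: 0.0509
finger_force: 63.3
```

>>> {"fn": "apply_moves", "kwargs": {
  "rows": [
    [0,0,40,0,42],
    [0,0,80,0,42]
  ]
}}

```text
t: 30.13
ee_pos: [0.4441, -0.016, 0.5634]
tcp_rot: [-0.398, 0.909, 0.054, -0.108]
ft_force: [0.4, 0.9, -3.0]
width: 0.0507
finger_force: 63.3
```

```bash
python3 s.py
```

```text
t 30.13 q [-0.79  0.01  0.76  1.41 -0.03  1.97  2.37] p [ 0.4441 -0.016   0.5634] tilt 13.88 dirrel 179 az -2 closeaxis 136.4 w 0.0507
glass tilt 12.59 ff 63
```

>>> {"fn": "apply_moves", "kwargs": {
  "rows": [
    [0,0,40,0,42],
    [0,0,80,0,42]
  ]
}}

```text
t: 30.3
ee_pos: [0.4448, -0.0147, 0.5816]
tcp_rot: [-0.399, 0.911, 0.046, -0.089]
ft_force: [0.5, 1.1, -0.4]
width: 0.0509
finger_force: 63.3
```

>>> {"fn": "apply_moves", "kwargs": {
  "rows": [
    [0,0,40,0,42],
    [0,0,80,0,42]
  ]
}}

```text
t: 30.47
ee_pos: [0.4455, -0.0141, 0.6012]
tcp_rot: [-0.399, 0.914, 0.039, -0.068]
ft_force: [0.3, 0.2, -1.4]
width: 0.0508
finger_force: 63.3
```

>>> {"fn": "apply_moves", "kwargs": {
  "rows": [
    [0,0,40,0,42],
    [0,0,80,0,42]
  ]
}}

```text
t: 30.63
ee_pos: [0.4464, -0.0133, 0.6213]
tcp_rot: [-0.399, 0.915, 0.031, -0.047]
ft_force: [0.3, -1.2, -1.5]
width: 0.0511
finger_force: 63.3
```

>>> {"fn": "apply_moves", "kwargs": {
  "rows": [
    [0,0,40,0,42],
    [0,0,80,0,42]
  ]
}}

```text
t: 30.8
ee_pos: [0.4473, -0.0122, 0.6419]
tcp_rot: [-0.399, 0.916, 0.023, -0.026]
ft_force: [-0.7, 0.1, -1.3]
width: 0.0511
finger_force: 63.3
```

```bash
python3 s.py
```

```text
t 30.80 q [ 0.24 -0.01 -0.28  1.25 -0.03  1.97  2.34] p [ 0.4473 -0.0122  0.6419] tilt 3.96 dirrel 164 az -2 closeaxis 137.0 w 0.0511
glass tilt 2.72 ff 63
```

>>> {"fn": "apply_moves", "kwargs": {
  "rows": [
    [0,0,40,0,42],
    [0,0,75,0,42],
    [0,0,75,0,42]
  ]
}}

```text
t: 31.05
ee_pos: [0.4485, -0.0107, 0.6653]
tcp_rot: [-0.399, 0.917, 0.014, -0.002]
ft_force: [-0.3, 0.4, -1.8]
width: 0.0509
finger_force: 63.2
```

```bash
python3 s.py
```

```text
t 31.05 q [ 0.44 -0.02 -0.48  1.2  -0.03  1.97  2.35] p [ 0.4485 -0.0107  0.6653] tilt 1.60 dirrel 124 az -1 closeaxis 137.1 w 0.0509
glass tilt 1.30 ff 63
```

>>> {"fn": "apply_moves", "kwargs": {
  "rows": [
    [8,-15,-20,-0.06,42],
    [16,-30,-50,-0.12,42],
    [24,-45,-85,-0.18,42],
    [32,-60,-120,-0.24,42],
    [40,-75,-155,-0.3,42],
    [48,-90,-190,-0.36,42],
    [56,-105,-225,-0.42,42],
    [64,-120,-260,-0.48,42],
    [72,-135,-295,-0.54,42],
    [80,-150,-330,-0.6,42],
    [80,-165,-365,-0.66,42],
    [80,-179,-400,-0.72,42],
    [80,-179,-435,-0.78,42],
    [80,-179,-465,-0.78,42],
    [80,-179,-490,-0.78,42],
    [80,-179,-510,-0.78,42],
    [80,-179,-525,-0.78,42],
    [80,-179,-535,-0.78,42],
    [80,-179,-535,-0.78,42],
    [80,-179,-535,-0.78,42]
  ]
}}

```text
t: 32.72
ee_pos: [0.5283, -0.1897, 0.1285]
tcp_rot: [-0.021, 1.0, 0.015, 0.002]
ft_force: [1.4, -0.8, -0.9]
width: 0.0509
finger_force: 63.3
```

```bash
python3 s.py; python3 - <<'E'
from h import *
from station import imaging,arm
c=imaging.capture("scene"); p=arm.observe()['ee_pos']; u,v=proj(c,p).astype(int); print(u,v)
im=cv2.resize(c["image"][v-60:v+60,u-60:u+60],(480,480),interpolation=2)
for z in(.03,-.07):
    q=(proj(c,p+[0,0,z])-[u-60,v-60])*4; cv2.circle(im,tuple(q.astype(int).tolist()),3,(255,0,0),-1)
cv2.imwrite("pics/pl.png",im[:,:,::-1])
E
```

```text
t 32.72 q [ 0.54  0.37 -0.3   1.89  0.1   0.91  1.81] p [ 0.5283 -0.1897  0.1285] tilt 1.70 dirrel 105 az -20 closeaxis 92.4 w 0.0509
glass tilt 1.23 ff 63
231 279
```

View pics/pl.png

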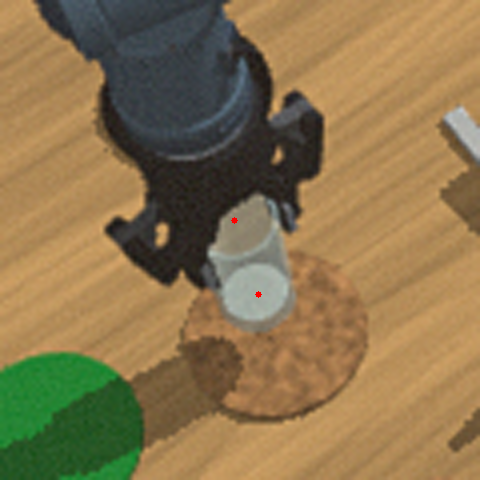

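>>> {"fn": "apply_moves", "kwargs": {
  "rows": [
    [0,0,-12,0,42],
    [0,0,-24,0,42],
    [0,0,-34,0,42],
    [0,0,-42,0,42],
    [0,0,-46,0,42],
    [0,0,-46,0,42]
  ]
}}

```text
t: 33.27
ee_pos: [0.5273, -0.189, 0.0811]
tcp_rot: [-0.021, 1.0, 0.015, 0.001]
ft_force: [-0.3, -0.0, -2.4]
width: 0.0509
finger_force: 63.2
```

>>> {"fn": "apply_moves", "kwargs": {
  "rows": [
    [0,0,-2,0,42],
    [0,0,-3,0,42],
    [0,0,-3,0,42]
  ]
}}

```text
t: 33.52
ee_pos: [0.529, -0.1896, 0.0802]
tcp_rot: [-0.021, 1.0, 0.014, 0.003]
ft_force: [-0.3, 0.5, -2.2]
width: 0.0508
finger_force: 63.2
```

>>> {"fn": "apply_moves", "kwargs": {
  "rows": [
    [0,0,-1,0,42],
    [0,0,-2,0,42],
    [0,0,-2,0,42]
  ]
}}

```text
t: 33.77
ee_pos: [0.5288, -0.1896, 0.078]
tcp_rot: [-0.021, 1.0, 0.014, 0.002]
ft_force: [-0.0, 0.7, -1.7]
width: 0.0507
finger_force: 63.2
```

>>> {"fn": "apply_moves", "kwargs": {
  "rows": [
    [0,0,-1,0,42],
    [0,0,-2,0,42],
    [0,0,-2,0,42]
  ]
}}

```text
t: 34.02
ee_pos: [0.5296, -0.1896, 0.0772]
tcp_rot: [-0.021, 1.0, 0.014, 0.003]
ft_force: [-0.8, -0.3, 4.5]
width: 0.051
finger_force: 62.8
```

>>> {"fn": "apply_moves", "kwargs": {
  "rows": [
    [0,0,-1,0,42],
    [0,0,-1,0,42]
  ]
}}

```text
t: 34.18
ee_pos: [0.53, -0.1896, 0.0771]
tcp_rot: [-0.021, 1.0, 0.014, 0.003]
ft_force: [-2.8, 1.2, 8.9]
width: 0.0509
finger_force: 62.4
```

>>> {"fn": "apply_moves", "kwargs": {
  "rows": [
    [0,0,-1,0,42],
    [0,0,-1,0,42]
  ]
}}

```text
t: 34.35
ee_pos: [0.5306, -0.1898, 0.0771]
tcp_rot: [-0.021, 1.0, 0.014, 0.004]
ft_force: [-2.5, 1.0, 13.2]
width: 0.0508
finger_force: 60.7
```

>>> {"fn": "apply_moves", "kwargs": {
  "rows": [
    [0,0,1,0,42],
    [0,0,2,0,42],
    [0,0,2,0,50],
    [0,0,2,0,53],
    [0,0,2,0,56],
    [0,0,2,0,60],
    [0,0,2,0,66],
    [0,0,2,0,70],
    [0,0,2,0,70]
  ],
  "force": 20
}}

```text
t: 35.1
ee_pos: [0.5284, -0.1894, 0.0755]
tcp_rot: [-0.021, 1.0, 0.014, 0.002]
ft_force: [0.3, 0.2, 0.1]
width: 0.0698
finger_force: 0.0
```

```bash
python3 s.py
```

```text
t 35.10 q [ 0.53  0.44 -0.29  1.92  0.13  0.81  1.79] p [ 0.5284 -0.1894  0.0755] tilt 1.67 dirrel 104 az -20 closeaxis 92.5 w 0.0698
glass tilt 1.23 ff 0
```

>>> {"fn": "apply_moves", "kwargs": {
  "rows": [
    [0,0,10,0,70],
    [0,0,25,0,70],
    [0,0,45,0,70],
    [0,0,75,0,70],
    [0,0,110,0,70],
    [0,0,145,0,70],
    [0,0,180,0,62],
    [0,0,215,0,62],
    [0,0,240,0,62],
    [0,0,250,0,62],
    [0,0,250,0,62]
  ]
}}

```text
t: 36.02
ee_pos: [0.5305, -0.1899, 0.3301]
tcp_rot: [-0.021, 1.0, 0.013, 0.006]
ft_force: [0.4, -0.2, 1.0]
width: 0.062
finger_force: 0.0
```

```bash
python3 s.py; python3 - <<'E'
from h import *
from station import imaging
d={n:imaging.capture(n) for n in("top","scene")}; pickle.dump(d,open("d3.pkl","wb"))
a=cv2.resize(d["scene"]["image"][100:360,150:460],None,fx=1.7,fy=1.7,interpolation=2); b=cv2.resize(d["top"]["image"][160:310,190:330],None,fx=1.85,fy=1.85,interpolation=2)
h=max(a.shape[0],b.shape[0]); p=lambda i:cv2.copyMakeBorder(i,0,h-i.shape[0],0,0,0)
cv2.imwrite("pics/placed.png",np.hstack([p(a),p(b)])[:,:,::-1])
E
```

```text
t 36.02 q [ 0.57  0.17 -0.32  1.69  0.03  1.29  1.86] p [ 0.5305 -0.1899  0.3301] tilt 1.61 dirrel 87 az -20 closeaxis 92.5 w 0.0620
glass tilt 1.55 ff 0
```

View pics/placed.png

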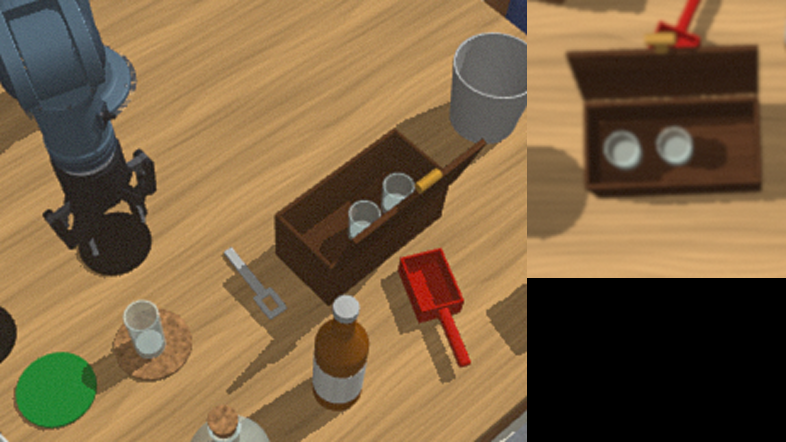

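```bash
python3 - <<'E'
from h import *
d=pickle.load(open("d3.pkl","rb")); C=[]
for k,bx in(("top",(245,165,285,195)),("scene",(385,190,425,220))):
    h=cv2.cvtColor(d[k]["image"],cv2.COLOR_RGB2HSV).astype(int); m=(h[...,0]>14)&(h[...,0]<30)&(h[...,1]>140)&(h[...,2]>110)
    c=cen(m,bx); C.append(c[0]); print(k,c[0],c[1],"pred",proj(d[k],[.695,.1984,.265]))
print(tri(d["top"],C[0],d["scene"],C[1]))
E
```

```text
top [261.24107143 180.58928571] [253 177  17   8 112] pred [260.81477923 178.20462722]
scene [402.44554455 205.03960396] [395 199  16  14 101] pred [403.56491646 208.9272969 ]
(array([0.68782404, 0.19793216, 0.27232788]), np.float64(0.0034552279972996413))
```

>>> {"fn": "apply_moves", "kwargs": {
  "rows": [
    [5,12,15,0,62],
    [15,36,30,0,62],
    [30,70,50,0,62],
    [45,105,50,0,62],
    [60,140,50,0,62],
    [75,175,50,0,62],
    [90,210,50,0,62],
    [105,245,50,0,62],
    [120,280,50,0,62],
    [135,315,50,0,62],
    [150,350,50,0,62],
    [160,375,50,0,62],
    [164,388,50,0,62],
    [164,388,50,0,62],
    [164,388,50,0,62]
  ]
}}

```text
t: 37.37
ee_pos: [0.6919, 0.1982, 0.3733]
tcp_rot: [-0.022, 1.0, 0.013, 0.0]
ft_force: [1.0, -0.5, -0.5]
width: 0.0616
finger_force: 0.0
```

```bash
python3 s.py
```

```text
t 37.37 q [-0.01  0.49 -0.49  1.21  0.2   1.48  1.15] p [0.6919 0.1982 0.3733] tilt 1.52 dirrel 75 az 16 closeaxis 92.5 w 0.0616
glass tilt 0.98 ff 0
```

>>> {"fn": "apply_moves", "kwargs": {
  "rows": [
    [1,0,-30,0,62],
    [1,0,-60,0,62],
    [1,0,-85,0,62],
    [1,0,-103,0,62],
    [1,0,-114,0,62],
    [1,0,-118,0,62],
    [1,0,-118,0,62]
  ]
}}

```text
t: 37.95
ee_pos: [0.6935, 0.1959, 0.257]
tcp_rot: [-0.02, 1.0, 0.013, 0.001]
ft_force: [-0.9, 0.0, -0.2]
width: 0.0619
finger_force: 0.0
```

>>> {"fn": "apply_moves", "kwargs": {
  "rows": [
    [0,0,0,0,50],
    [0,0,0,0,42],
    [0,0,0,0,30],
    [0,0,0,0,30],
    [0,0,0,0,30],
    [0,0,0,0,30]
  ],
  "force": 40
}}

```text
t: 38.45
ee_pos: [0.695, 0.1986, 0.2605]
tcp_rot: [-0.021, 1.0, 0.015, 0.004]
ft_force: [-0.3, -0.9, 5.0]
width: 0.0388
finger_force: 41.3
```

```bash
python3 s.py
```

```text
t 38.45 q [ 0.    0.55 -0.48  1.37  0.23  1.27  1.13] p [0.695  0.1986 0.2605] tilt 1.74 dirrel 59 az 16 closeaxis 92.4 w 0.0388
glass tilt 1.48 ff 41
```

>>> {"fn": "apply_moves", "kwargs": {
  "rows": [
    [-15,-1,4,0,30],
    [-31,-1,6,0,30],
    [-46,-2,7,0,30],
    [-62,-2,7,0,30],
    [-78,-3,5,0,30],
    [-93,-4,1,0,30],
    [-108,-4,-4,0,30],
    [-122,-5,-11,0,30],
    [-136,-5,-19,0,30],
    [-149,-6,-28,0,30],
    [-160,-6,-39,0,30],
    [-171,-7,-51,0,30],
    [-180,-7,-63,0,30],
    [-188,-8,-77,0,30],
    [-195,-8,-91,0,30],
    [-200,-8,-106,0,30],
    [-204,-8,-122,0,30],
    [-205,-8,-134,0,30],
    [-206,-8,-143,0,30],
    [-206,-8,-145,0,30]
  ]
}}

```text
t: 40.12
ee_pos: [0.4862, 0.1897, 0.1129]
tcp_rot: [-0.022, 1.0, 0.013, -0.0]
ft_force: [-9.9, -5.6, 19.3]
width: 0.0388
finger_force: 51.6
```

>>> {"fn": "apply_moves", "kwargs": {
  "rows": [
    [0,0,-2,0,30],
    [0,0,-2,0,30]
  ]
}}

```text
t: 40.28
ee_pos: [0.4862, 0.1897, 0.1129]
tcp_rot: [-0.021, 1.0, 0.012, -0.0]
ft_force: [-10.8, -5.7, 20.1]
width: 0.0391
finger_force: 51.6
```

```bash
python3 s.py
```

```text
t 40.28 q [ 0.03  0.35 -0.53  1.99  0.2   0.85  1.  ] p [0.4862 0.1897 0.1129] tilt 1.40 dirrel 71 az 21 closeaxis 92.5 w 0.0391
glass tilt 0.90 ff 52
```

>>> {"fn": "apply_moves", "kwargs": {
  "rows": [
    [0,0,0,0,50],
    [0,0,0,0,62],
    [0,0,0,0,62],
    [0,0,20,0,62],
    [0,0,50,0,62],
    [0,0,90,0,62],
    [-10,0,130,0,62],
    [-20,-30,165,0,62],
    [-30,-65,195,0,62],
    [-30,-100,215,0,62],
    [-30,-135,220,0,62],
    [-30,-170,220,0,62],
    [-30,-200,220,0,62],
    [-30,-200,220,0,62]
  ]
}}

```text
t: 41.45
ee_pos: [0.4579, -0.0179, 0.3308]
tcp_rot: [-0.015, 1.0, 0.013, 0.003]
ft_force: [-0.9, -1.4, -1.2]
width: 0.0621
finger_force: 0.0
```

```bash
python3 s.py; python3 - <<'E'
from h import *
from station import imaging
d={n:imaging.capture(n) for n in("top","scene")}; d0=pickle.load(open("d0.pkl","rb"))
pickle.dump(d,open("d4.pkl","wb")); C=[]
for k,bx in(("top",(250,255,290,285)),("scene",(325,175,360,205))):
    for e in(d0,d):
        h=cv2.cvtColor(e[k]["image"],cv2.COLOR_RGB2HSV).astype(int); m=(h[...,0]>14)&(h[...,0]<26)&(h[...,1]>140)&(h[...,2]>110)
        try: c=cen(m,bx); print(k,c[0],c[1])
        except ValueError: print(k,"none")
    df=np.abs(d[k]["image"].astype(int)-d0[k]["image"]).sum(2)>90
    n,l,st,ce=cv2.connectedComponentsWithStats(cv2.morphologyEx(df.astype(np.uint8),cv2.MORPH_OPEN,np.ones((3,3),np.uint8)))
    print(k,[s.tolist() for s in st[1:] if s[4]>25])
E
```

```text
t 41.45 q [ 0.35 -0.05 -0.37  1.91 -0.04  1.27  1.6 ] p [ 0.4579 -0.0179  0.3308] tilt 1.49 dirrel 81 az -2 closeaxis 91.7 w 0.0621
glass tilt 1.21 ff 0
top [268.42767296 266.96226415] [261 259  16  15 159]
top [268.51265823 266.9556962 ] [261 259  16  15 158]
top [[326, 226, 95, 254, 13509], [423, 254, 16, 17, 233], [432, 285, 141, 63, 3854], [557, 348, 12, 5, 46], [32, 358, 175, 122, 8447], [183, 360, 176, 52, 4447], [0, 375, 41, 36, 870], [415, 399, 127, 59, 3785], [458, 401, 151, 79, 4428], [1, 424, 9, 5, 34], [323, 455, 7, 10, 44], [320, 465, 26, 15, 233], [286, 468, 32, 12, 259]]
scene [342.23076923 192.33846154] [333 185  19  15 130]
scene [342.19672131 192.32786885] [333 186  17  14 122]
scene [[119, 0, 79, 67, 2558], [193, 0, 23, 5, 90], [386, 0, 11, 32, 237], [397, 0, 27, 41, 471], [24, 10, 323, 245, 13666], [377, 36, 7, 12, 63], [143, 67, 10, 23, 101], [0, 186, 89, 60, 1513], [0, 272, 7, 9, 47], [25, 292, 170, 92, 4004], [227, 293, 19, 16, 228], [220, 302, 15, 17, 153], [204, 309, 18, 22, 251], [28, 315, 10, 8, 35]]
```

```bash
python3 -c "from station import sign_off; print(sign_off())"
```

```text
the job is handed in; nothing more can be done
None
```

I handed the job in at 41.5 s of the 72 s allowed. The tall glass was tilted to about 40 degrees, held for 2.3 s, levelled, and set down on the cork coaster. The lid is shut with both short glasses inside, and before/after images show nothing else moved; the one blemish was a fingers' contact of about 65 N, probably on the box rim, as they reached in for the glass.

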